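Knock the drawn silver lid out of its round die

ROBOT

A 7-joint arm with a two-finger parallel gripper is mounted at the origin on the work surface. World frame = base frame: x ahead of the robot, y to its left, z up, the work surface at z = 0. Lengths are in mm, angles in rad, forces in N, time in s.
With the tool pointing down it reaches from about 400 to 875 mm from the base axis. Payload 4.4 kg.
Tool frame: the origin (TCP) lies at the very end of the fingers, on their centre line; the grasp point (between the pads) lies 19 mm behind it; z points along the fingers, y is the line along which they close (so a half turn about z gives the same grasp; the last joint's range is limited). The gripper opens to 85 mm and grips with 20 to 120 N. Pads are 22 mm wide; open, the fingers measure 114 mm over their backs; the gripper's body (76 mm by 85 mm) begins 54 mm behind the grasp point. The pads swing forward as they close: fully open they stand 13 mm farther back than shut.
Start: joints at [1.169, 0.628, 0.038, 1.517, -0.027, 0.996, -0.02], TCP at [214.219, -613.7, 231.313] pointing down, gripper open.
Joint ranges: [-3.06, 3.06], [-0.37, 2.12], [-1.25, 1.32], [0.18, 2.47], [-1.1, 4.24], [0.23, 1.98], [-2.94, 2.94]. Speed limits (rad/s): [2.57, 2.57, 3.14, 3.14, 3.14, 3.14, 3.14].

INTERFACE

Orientations are given as [roll, pitch, yaw] about the fixed x, y, z axes, in that order (R = Rz(yaw) Ry(pitch) Rx(roll)).
In Python, from cell import sensors, get_image, camera_params, order gives the robot as it stands.
- The arm moves only by the shell command python3 -m inch 'ROWS' [OPENING]. ROWS is JSON, a list that holds one entry, the list of rows, each a list of 4 numbers: the shift along the tool's x, y, z in cm, then the turn about the tool's z in degrees. A call has 1 to 8 rows; each row is the pose to reach, as a shift and turn from the pose commanded when the call began, along the tool's axes at that moment; what a row does not reach only later rows make up. A row lasts 1/12 s, in which the tool goes at most 41.7 mm and 7.16 degrees, less where a joint would pass 70% of its speed; a pose out of reach is approached as far as the arm can. A call with a gripper value outside its range is refused whole. OPENING is the finger opening in cm, from 0 to 8.54, set as the call begins (- or left out, the last holds). The fingers move at their own pace and stop on an object; the grip force is fixed at half the most. Time passes only in rows, so rows that repeat a pose let the fingers close. It gives the time, the measured TCP pose, the force, the opening and the grip force at its end, in the units of the state.
- sensors.read_state(): the state, without advancing time (a new reading comes with each control period).
- get_image(name): name is "side" or "top" or "wrist"; returns the picture (480x640x3 uint8, blue, green, red); there is no depth.
- camera_params(name): a dict with "mtx" (3x3 intrinsics, pixels), "rvec" (rotation vector, rad) and "tvec" (3), from world to camera coordinates, as OpenCV has them. Camera axes: x right, y down, z forward; pixel columns grow to the right and rows downward; lengths in mm; the calibration is good to about 2 mm. The wrist camera is an equidistant fisheye: a pixel r from the principal point sees the ray r / f radians off the axis. A picture is of the moment at which its call begins: read the wrist's pose just before it. camera_params takes no time and is no camera call; for the wrist camera it gives the pose at the moment of the call.
- order.finish_job(): hands the job in; it is judged then, once.
The state is a dict: "clock": time; "qpos": joint angles; "qd": joint speeds; "tau": joint torques, N m; "eef_pos": TCP position; "tool_rot": TCP orientation; "force": force on the tool from outside, world axes, zero at the start; "torque": the same for the moment, N m; "width": finger opening in mm; "gripper_force": force on a finger pad.
Only numpy, scipy, OpenCV 4.12 (cv2) and the standard library are available. Lean on these libraries where they do the work, as an engineer would, in place of code of your own. Each camera call takes 0.05 s, during which the arm holds its last target. There are 200 camera calls.

TASK

A round silver box lid is stuck down in the die with the round pocket. Press that die's front lever all the way down so that the knockout rod pushes the lid up out of the pocket, then pick up the raised lid and put it flat in the wooden tray.

Things in the scene. Friction and masses are not known exactly. Their poses are not given: they have to be found in the camera images.
- lid: Round silver box lid: a plain bright-metal cylinder 44 mm across, 24 mm tall, 40 to 85 g. Origin at the centre of its underside, z up. It starts in the round die's pocket (48 mm wide, 26 mm deep), its top 2 mm below the die's top: fingers cannot grip it until the rod lifts it. The square lid in the square die and the round box body standing on the bench are not meant.
- round_die: Fixed stand with the round pocket: dark steel block 80 x 80 mm on legs, top 90 mm above the table, pocket floor at 64 mm. Origin on the table under the pocket's centre, z up. Its rocker lever sticks out under the block along its -x axis, roughly towards the robot, and is pivoted at x = -50, z = 36 mm. The stand beside it is alike but has a square pocket.
- round_die_pad (a point): Top centre of the round wooden press pad, 34 mm across, at the lever's end. In the die's frame it is at x = -112, y = 0, z = 58 mm at rest, tilted 13 degrees; pressed fully down, at x = -115, z = 28 mm, against a hard stop. It takes 3 to 6 N to move and stays where it is left.
- round_die_rod (a joint): Rise in m of the round die's upright knockout rod, in a hole in the middle of the pocket floor: 0 at rest (head 3 mm below that floor), 0.0228 with the lever fully down. It then holds the lid 20 mm up: underside 84 mm and top 108 mm above the table, 18 mm proud of the die, its foot still guided by the pocket.
- tray: Fixed open square dark-wood tray, 110 x 110 mm outside, walls 6 mm thick and 16 mm high, inner floor 6 mm above the table. Origin on the table under its centre, z up. Empty at the start.
Mind the look-alikes: they are no part of the job. What is shaped like the lid but red is not meant.

How it is judged:
By the outcome, as a careful person would: the job done as asked, in the order asked, and still so for the second after the job is handed in, with the robot touching nothing.
It also fails if it takes over 48 s, if anything falls off the work surface, if the arm or the gripper's body presses on something with over 40 N, if the wrist force passes 120 N, or if a joint passes its speed limit or range.

## Working session

There is one attempt and no reset: what is moved stays moved. The work goes in short steps, Python scripts to look and compute and a shell command to move; the robot and the scene stay as the last step left them, time stands still between calls to the robot, and variables do not carry over. Pictures are saved under pics/ and viewed, at most 10 in all, crops included, and the job is handed in when it is done.

```bash
mkdir -p pics
python3 - <<'E'
from cell import sensors,get_image,camera_params
import cv2
for n in("top","side"):
    cv2.imwrite(f"pics/{n}0.png",get_image(n)); p=camera_params(n); print(n,p)
s=sensors.read_state(); print(s)
E
```

```text
top {'mtx': array([[624.63081232,   0.        , 327.28970989],
       [  0.        , 624.63081232, 230.46914727],
       [  0.        ,   0.        ,   1.        ]]), 'rvec': array([ 2.13537293, -2.1817837 ,  0.094081  ]), 'tvec': array([  88.4046778 ,  521.73129644, 1151.73092377])}
side {'mtx': array([[593.13859592,   0.        , 324.91092806],
       [  0.        , 593.13859592, 236.22697467],
       [  0.        ,   0.        ,   1.        ]]), 'rvec': array([ 0.69861454, -2.59538316,  1.17402102]), 'tvec': array([ 489.73354982,  213.49412202, 1075.29592573])}
{'clock': 0.1, 'qpos': array([ 1.16921703,  0.6292664 ,  0.03844173,  1.51826039, -0.02701532,
        0.99632597, -0.0199948 ]), 'qd': array([-0.0005285 , -0.00191816,  0.00035544, -0.00274919,  0.00110122,
        0.00054529, -0.00172991]), 'tau': array([ 3.69599889e-03, -5.64527607e+01,  1.23079486e+00, -1.93970400e+01,
        1.13285246e-02,  5.43694725e-03,  4.57784040e-05]), 'eef_pos': array([ 214.02625353, -613.15277942,  230.47516387]), 'tool_rot': array([-3.13985019e+00,  3.74498217e-06,  3.35778793e-01]), 'force': array([0.04638158, 0.05199478, 0.34540932]), 'torque': array([ 0.03090208, -0.00569061, -0.01659056]), 'gripper_force': 0.0, 'width': 85.24871904455497}
```

View pics/top0.png

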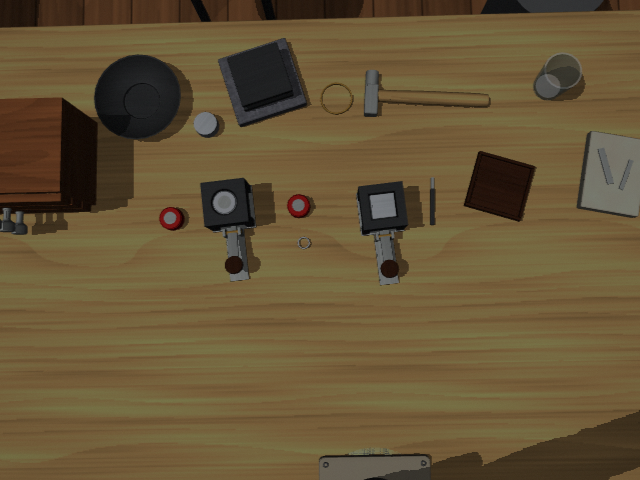

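View pics/side0.png

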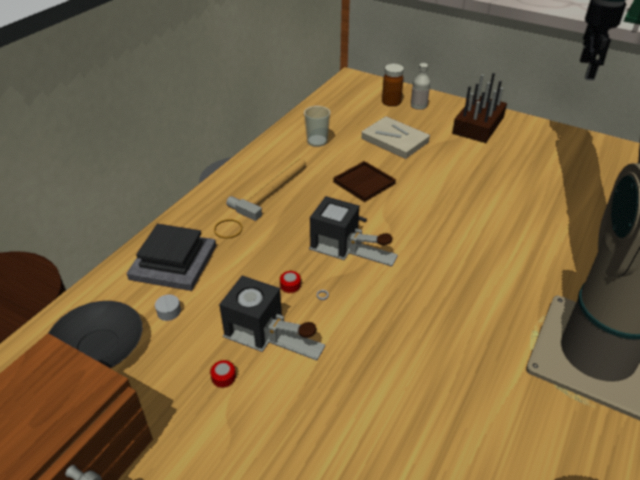

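Candidates in the top image: a silver disc in the round pocket at (224,203), a square lid in the square die at (383,206), a free-standing silver round body at (206,124), and red ones at (172,218) and (299,206). The one in the round pocket fits the description. I'll confirm it in an enlarged crop.

Run:
```python
import cv2,numpy as np
t=cv2.imread("pics/top0.png");s=cv2.imread("pics/side0.png")
f=lambda im,x,y,w,h,k:cv2.resize(im[y:y+h,x:x+w],None,fx=k,fy=k,interpolation=cv2.INTER_CUBIC)
a=f(t,190,165,80,120,5)   # 400x600
b=f(t,455,140,80,80,5)[:, :400]  # 400x400
c=f(s,210,265,133,66,3)[:198,:399]
c=cv2.resize(c,(400,200))
im=np.hstack([a,np.vstack([b,c])]); im=cv2.convertScaleAbs(im,alpha=1.6,beta=15)
cv2.imwrite("pics/crop1.png",im)
```

```text
(no output)
```

View pics/crop1.png

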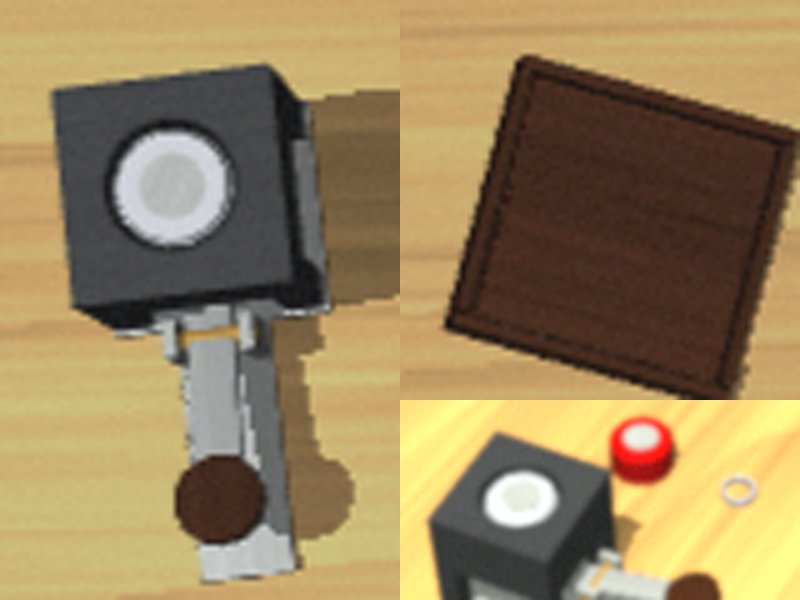

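The crop confirms it: bright silver round lid flush in the round pocket at top-image (224,202), its pad at (234,265), tray corners clear. Now I fit the poses.

```bash
cat > h.py <<'E'
import numpy as np,cv2
from cell import sensors,get_image,camera_params
from scipy.optimize import least_squares
def ray(n,px):
    p=camera_params(n);R=cv2.Rodrigues(p["rvec"])[0];c=-R.T@p["tvec"]
    u=np.linalg.solve(p["mtx"],[*px,1]);return c,R.T@u
def onz(n,px,z):
    c,d=ray(n,px);return c+d*(z-c[2])/d[2]
def proj(n,P):
    p=camera_params(n);return cv2.projectPoints(np.float64(P),p["rvec"],p["tvec"],p["mtx"],None)[0][:,0]
def plan(target,yaw=None):
    s=sensors.read_state();from scipy.spatial.transform import Rotation as R
    r=R.from_euler('xyz',s["tool_rot"]);d=r.inv().apply(np.array(target)-s["eef_pos"])
    print("pos",s["eef_pos"].round(1),"rot",s["tool_rot"].round(4),"t",s["clock"],"F",s["force"].round(1),"w",s["width"]);print("shift cm",(d/10).round(2))
    if yaw is not None: print("turn deg (tool z)",np.degrees(s["tool_rot"][2]-yaw).round(1))
E
python3 - <<'E'
from h import *
T=lambda x,y,ox,oy:((x+.5)/5-.5+ox,(y+.5)/5-.5+oy)
c=[onz("top",T(*q,190,165),90)[:2] for q in[(53,92),(268,65),(293,290),(75,307)]]
c=np.array(c);print(c.round(1),[np.linalg.norm(c[i]-c[i-1]).round(1) for i in range(4)])
print("centre",c.mean(0))
pad=onz("top",T(220,499,190,165),58);lid=onz("top",T(172,186,190,165),88)
print("pad",pad,"lid",lid,np.linalg.norm(pad[:2]-lid[:2]), "yaw", np.arctan2(*(lid-pad)[1::-1]))
print("edge yaws",[np.degrees(np.arctan2(*(c[i]-c[i-1])[::-1])).round(1) for i in range(4)])
print("side pad",onz("side",(307,330.5),58),"side lid",onz("side",(250.5,297.5),88))
t=np.array([onz("top",T(*q,455,140),16)[:2] for q in[(125,57),(395,130),(335,402),(48,326)]])
print("tray",t.round(1),t.mean(0),(t[1]+t[3])/2,[np.linalg.norm(t[i]-t[i-1]).round(1) for i in range(4)])
print("tray side",onz("side",(364.5,181),16))
print(sensors.read_state()["eef_pos"])
E
```

```text
[[608.6 304.5]
 [616.6 226.4]
 [534.4 217.9]
 [530.  296.5]] [np.float64(79.0), np.float64(78.6), np.float64(82.7), np.float64(78.7)]
centre [572.41839333 261.33959613]
pad [461.60659476 249.9575498   58.        ] lid [573.49235212 261.76724777  88.        ] 112.50729605162826 yaw 0.10516201032606359
edge yaws [np.float64(5.8), np.float64(-84.1), np.float64(-174.1), np.float64(93.2)]
side pad [453.74852516 256.89625253  58.        ] side lid [566.430308   264.19521661  88.        ]
tray [[ 672.1 -219.1]
 [ 641.  -320.8]
 [ 536.5 -292.4]
 [ 568.2 -185. ]] [ 604.42693154 -254.29729568] [ 604.57691925 -252.8891525 ] [np.float64(109.3), np.float64(106.4), np.float64(108.3), np.float64(111.9)]
tray side [ 593.4668489  -240.93966715   16.        ]
[ 214.02625353 -613.15277942  230.47516387]
```

```bash
python3 -m inch '[[[29,-17.7,0,19.2],[29,-17.7,0,19.2],[29,-17.7,0,19.2],[29,-17.7,0,19.2],[29,-17.7,0,19.2],[29,-17.7,0,19.2],[29,-17.7,0,19.2],[29,-17.7,0,19.2]]]' 0
python3 - <<'E'
from h import *
plan([400,50,230],0)
# refine lid in side view by bright threshold
im=cv2.cvtColor(cv2.imread("pics/side0.png"),cv2.COLOR_BGR2HSV)
x0,y0=225,280;m=((im[...,2]>110)&(im[...,1]<60))[y0:y0+35,x0:x0+55].astype(np.uint8)
n,_,st,ce=cv2.connectedComponentsWithStats(m);
for i in range(1,n):
  if st[i,4]>40:print(st[i],ce[i]+[x0,y0],onz("side",ce[i]+[x0,y0],88))
E
```

```text
clock: 0.77
eef_pos: [426.4, -354.0, 231.1]
tool_rot: [-3.141, 0.0, 0.001]
force: [1.2, -0.8, -0.5]
width: 0.1
gripper_force: 0.0
pos [ 426.4 -354.   231.1] rot [-3.1412e+00  5.0000e-04  6.0000e-04] t 0.7667 F [ 1.2 -0.8 -0.5] w 0.11048639049532541
shift cm [ -2.62 -40.4    0.13]
turn deg (tool z) 0.0
[ 14   9  23  18 317] [249.58044164 297.42902208] [567.94195153 264.87969753  88.        ]
```

```bash
python3 -m inch '[[[2,-32,0,0],[2,-32,0,0],[2,-32,0,0],[2,-32,0,0],[2,-32,0,0],[2,-32,0,0],[2,-32,0,0],[2,-32,0,0]]]' 0;python3 -m inch '[[[1,-28,4,0],[1,-28,4,0],[1,-28,4,0],[1,-28,4,0],[1,-28,4,0],[1,-28,4,0],[1,-28,4,0],[1,-28,4,0]]]' 0
python3 - <<'E'
from h import *
plan([461,251,190],0)
p=camera_params("wrist");print(p);cv2.imwrite("pics/w1.png",get_image("wrist"))
E
```

```text
clock: 1.43
eef_pos: [445.0, -31.9, 231.2]
tool_rot: [-3.14, 0.0, 0.004]
force: [0.8, -0.4, 0.2]
width: -0.1
gripper_force: 0.0
clock: 2.1
eef_pos: [453.8, 252.8, 190.2]
tool_rot: [-3.137, 0.001, 0.011]
force: [-0.1, 0.9, 0.2]
width: -0.4
gripper_force: 0.0
pos [453.8 252.8 190.2] rot [-3.1368e+00  5.0000e-04  1.1200e-02] t 2.1 F [-0.1  0.9  0.2] w -0.40734559342367266
shift cm [0.72 0.19 0.02]
turn deg (tool z) 0.6
{'mtx': array([[371.64829954,   0.        , 313.9858191 ],
       [  0.        , 371.64829954, 241.96142067],
       [  0.        ,   0.        ,   1.        ]]), 'rvec': array([-2.09380683,  2.06989608,  0.28124707]), 'tvec': array([249.86807674, 416.89987345, 456.01509592])}
```

View pics/w1.png

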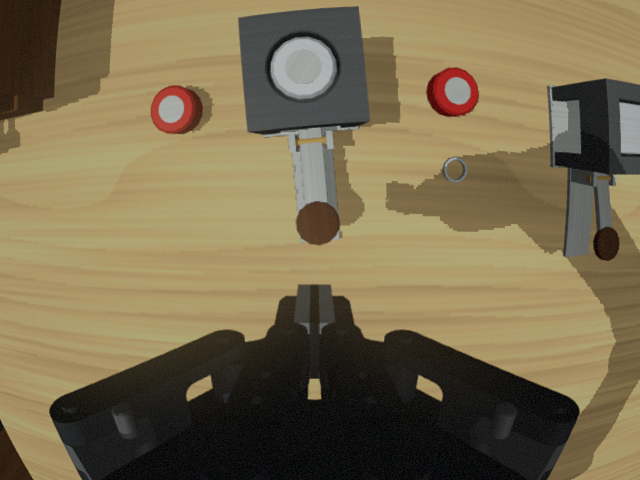

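The wrist picture shows the lid centred near (303,67) and the pad at (318,223). I'll locate both with the fisheye model.

```bash
cat >> h.py <<'E'
def wz(p,px,z):
    K=p["mtx"];R=cv2.Rodrigues(p["rvec"])[0];c=-R.T@p["tvec"]
    q=cv2.fisheye.undistortPoints(np.float64([[px]]),K,np.zeros(4))[0,0]
    d=R.T@[*q,1];return c+d*(z-c[2])/d[2]
E
python3 - <<'E'
from h import *
p=camera_params("wrist");print(sensors.read_state()["eef_pos"])
print("lid",wz(p,(303,67.5),88),"pad",wz(p,(318,223),58))
c=np.array([wz(p,q,90)[:2] for q in[(239,17),(359,7),(369,122),(248,132)]]);print(c.round(1),c.mean(0))
E
```

```text
[454.03282838 248.36403401 190.39818775]
lid [569.90297717 257.50719313  88.        ] pad [459.5412822  246.58491968  58.        ]
[[606.9 300.2]
 [613.5 221.1]
 [534.1 214.5]
 [527.1 293. ]] [570.4055264  257.20761863]
```

```bash
python3 -m inch '[[[0.4,0,3,0],[0.4,0,6,0],[0.4,0,9,0],[0.4,0,11,0],[0.4,0,11,0],[0.4,0,11,0],[0.4,0,11,0]]]' 0; python3 -c "
from h import *
plan([458,250.5,60],0)"
```

```text
clock: 2.73
eef_pos: [460.1, 243.6, 82.4]
tool_rot: [-3.141, -0.001, -0.0]
force: [-0.1, -0.4, 0.0]
width: 0.1
gripper_force: 0.0
pos [460.1 243.6  82.4] rot [-3.1413e+00 -1.4000e-03 -4.0000e-04] t 2.7333 F [-0.1 -0.4  0. ] w 0.06771692092738302
shift cm [-0.22 -0.69  2.24]
turn deg (tool z) -0.0
```

```bash
python3 -m inch '[[[-0.2,-0.7,0.5,0],[-0.2,-0.7,1.5,0],[-0.2,-0.7,2.2,0],[-0.2,-0.7,2.7,0],[-0.2,-0.7,3.2,0],[-0.2,-0.7,3.7,0],[-0.2,-0.7,4.2,0],[-0.2,-0.7,4.6,0]]]' 0; python3 -m inch '[[[0,0,0.3,0],[0,0,0.5,0],[0,0,0.5,0],[0,0,0.5,0]]]' 0
```

```text
clock: 3.4
eef_pos: [456.0, 251.0, 34.7]
tool_rot: [3.141, 0.002, 0.001]
force: [-4.4, 0.3, 4.5]
width: 0.3
gripper_force: 2.6
clock: 3.73
eef_pos: [458.3, 250.7, 30.2]
tool_rot: [3.142, -0.002, 0.0]
force: [-0.6, -0.4, -0.2]
width: -0.0
gripper_force: 0.2
```

```bash
python3 -m inch '[[[0,0,0.2,0],[0,0,0.3,0],[0,0,0.3,0]]]' 0; python3 -m inch '[[[0,0,0.2,0],[0,0,0.3,0],[0,0,0.3,0]]]' 0
```

```text
clock: 3.98
eef_pos: [458.6, 250.8, 29.4]
tool_rot: [-3.141, -0.003, -0.0]
force: [-5.7, -1.6, 19.5]
width: 0.0
gripper_force: 10.4
clock: 4.23
eef_pos: [458.7, 250.9, 28.7]
tool_rot: [-3.14, -0.004, -0.0]
force: [-9.0, -3.2, 43.3]
width: 0.2
gripper_force: 22.5
```

Hard stop reached. I'll retract and look.

```bash
python3 -m inch '[[[0,0,-4,0],[0,0,-8,0],[0,0,-12,0],[0,0,-16,0],[1,0,-16,0],[1,0,-16,0],[1,0,-16,0],[1,0,-16,0]]]' 8.5
python3 - <<'E'
from h import *
get_image("side");get_image("side")
p=camera_params("wrist");im=get_image("wrist");s=get_image("side")
plan([571,262,190],0)
np.save("p.npy",p,allow_pickle=True)
a=im[0:300,160:480]; b=cv2.resize(s[240:390,180:340],None,fx=3,fy=3,interpolation=3)
a=cv2.resize(a,(480,450)); im2=cv2.resize(np.hstack([a,b]),(800,375)); cv2.imwrite("pics/w2.png",cv2.convertScaleAbs(np.hstack([a[:,:320],b]),alpha=1.3)); cv2.imwrite("pics/w2f.png",im)
E
```

```text
clock: 4.9
eef_pos: [466.4, 250.2, 183.0]
tool_rot: [3.14, 0.002, 0.0]
force: [-0.7, -0.2, -0.6]
width: 85.1
gripper_force: 0.0
pos [466.4 250.7 183.1] rot [3.1403e+00 2.2000e-03 9.0000e-04] t 5.1 F [-0.1  0.   0.5] w 84.89649673472206
shift cm [10.46 -1.12 -0.71]
turn deg (tool z) 0.1
```

View pics/w2.png

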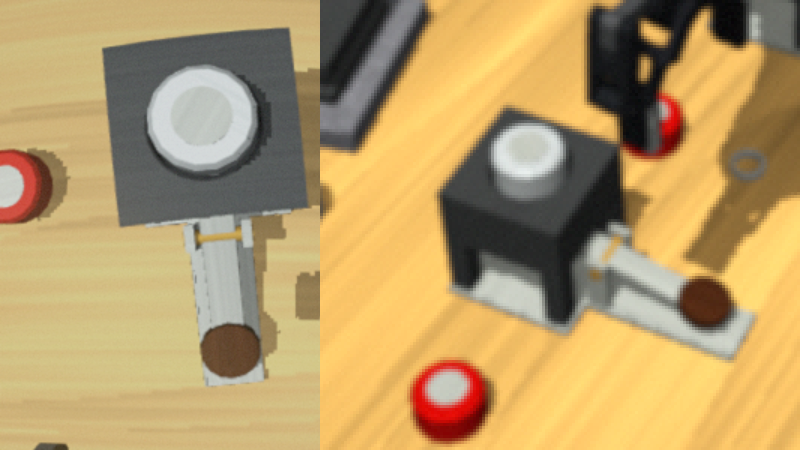

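The lid stands proud of the die and the lever is down. Its top face is at about wrist pixel (295,78). I'll measure it at z=108.

Run:
```python
from h import *
p=np.load("p.npy",allow_pickle=True).item()
for y in(117,):
  l=wz(p,(160+202/1.5,y/1.5),108);print(l,[wz(p,(160+a/1.5,b/1.5),108)[:2].round(1) for a,b in[(148,117),(257,117),(202,66),(202,170)]])
plan([571.5,l[1],150],0)
```

```text
[569.8813973  262.37917394 108.        ] [array([570.5, 283.2]), array([569.9, 241.3]), array([590.8, 262.4]), array([548.9, 262.4])]
pos [466.4 250.7 183.1] rot [3.1403e+00 2.2000e-03 9.0000e-04] t 5.1 F [-0.1  0.   0.5] w 84.89649673472206
shift cm [10.52 -1.16  3.29]
turn deg (tool z) 0.1
```

```bash
python3 -m inch '[[[4,-1.15,0,0],[8,-1.15,0,0],[10.4,-1.15,0,0],[10.4,-1.15,2,0],[10.4,-1.15,4,0],[10.4,-1.15,4,0],[10.4,-1.15,4,0],[10.4,-1.15,4,0]]]' 8.5; python3 -c "
from h import *
plan([570.5,262.2,90],0)"
```

```text
clock: 5.77
eef_pos: [571.2, 262.9, 144.7]
tool_rot: [-3.141, -0.0, 0.001]
force: [-0.2, -0.2, 1.3]
width: 84.6
gripper_force: 0.0
pos [571.2 262.9 144.7] rot [-3.1415e+00 -1.0000e-04  1.0000e-03] t 5.7667 F [-0.2 -0.2  1.3] w 84.55432166620025
shift cm [-0.07  0.07  5.47]
turn deg (tool z) 0.1
```

```bash
python3 -m inch '[[[0,0.05,2,0],[0,0.05,4,0],[0,0.05,5,0],[0,0.05,5.3,0],[0,0.05,5.3,0],[0,0.05,5.3,0],[0,0.05,5.3,0]]]' 7; python3 -m inch '[[[0,0,0,0],[0,0,0,0],[0,0,0,0],[0,0,0,0],[0,0,0,0],[0,0,0,0],[0,0,0,0],[0,0,0,0]]]' 3.6
```

```text
clock: 6.35
eef_pos: [572.1, 262.5, 92.6]
tool_rot: [-3.141, -0.002, 0.001]
force: [0.3, 0.1, 0.5]
width: 69.6
gripper_force: 0.0
clock: 7.02
eef_pos: [571.6, 262.3, 91.5]
tool_rot: [-3.141, -0.001, 0.001]
force: [0.6, 0.6, 3.0]
width: 41.2
gripper_force: 60.1
```

```bash
python3 -m inch '[[[0,0,-0.7,0],[0,0,-1.5,0],[0,0,-3,0],[0,0,-5,0],[0,0,-8,0],[0,0,-10,0],[0,0,-10,0],[0,0,-10,0]]]' 3.6
python3 - <<'E'
from h import *
plan([604,-253.5,190],-0.296)
w=get_image("wrist");cv2.imwrite("pics/w3.png",w[60:460,100:540])
E
```

```text
clock: 7.68
eef_pos: [571.7, 262.3, 192.7]
tool_rot: [-3.141, -0.002, 0.001]
force: [-0.4, 0.7, -0.8]
width: 41.1
gripper_force: 60.8
pos [571.7 262.3 192.7] rot [-3.1406e+00 -2.0000e-03  6.0000e-04] t 7.6833 F [-0.4  0.7 -0.8] w 41.07788762676727
shift cm [ 3.2  51.58  0.23]
turn deg (tool z) 17.0
```

View pics/w3.png

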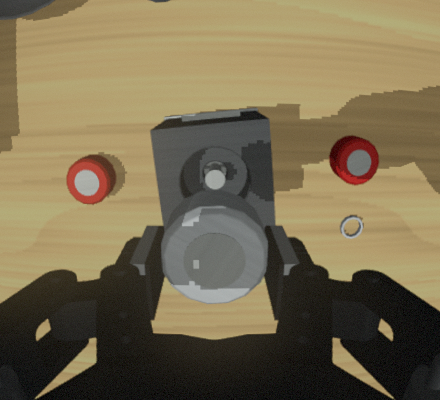

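Lid is held between the fingers, and the pocket is empty with the rod up. On to the tray.

```bash
python3 -m inch '[[[0.5,2,0,0],[1,5,0,0],[1.5,8.5,0,0],[2,12,0,0],[2.5,15.5,0,0],[3,19,0,0],[3.2,22.5,0,0],[3.2,26,0,0]]]' 3.6;python3 -m inch '[[[0,3.5,0,3],[0,7,0,7],[0,10.5,0,11],[0,14,0,15],[0,17.5,0,17],[0,21,0,17],[0,24,0,17],[0,25.5,0,17]]]' 3.6; python3 -m inch '[[[0,0,0,0],[0,0,2,0],[0,0,5,0],[0,0,8,0],[0,0,11,0],[0,0,12,0],[0,0,12,0],[0,0,12,0]]]' 3.6
python3 - <<'E'
from h import *
plan([604,-253.5,16],-0.296)
p=camera_params("wrist");np.save("p.npy",p,allow_pickle=True)
w=get_image("wrist");t=get_image("top");cv2.imwrite("pics/w4.png",cv2.convertScaleAbs(w,alpha=1.7,beta=10))
E
```

```text
clock: 8.4
eef_pos: [602.4, 0.4, 189.5]
tool_rot: [3.141, 0.003, 0.001]
force: [0.1, 0.3, 0.3]
width: 41.1
gripper_force: 60.8
clock: 9.07
eef_pos: [601.1, -258.3, 189.5]
tool_rot: [3.138, 0.003, -0.301]
force: [-0.7, -1.4, -0.2]
width: 41.3
gripper_force: 60.8
clock: 9.73
eef_pos: [603.8, -251.7, 71.2]
tool_rot: [-3.141, 0.001, -0.295]
force: [-0.1, 0.1, -1.6]
width: 40.9
gripper_force: 60.9
pos [ 603.8 -251.7   71.2] rot [-3.1409e+00  1.0000e-03 -2.9490e-01] t 9.7333 F [-0.1  0.1 -1.6] w 40.898923160567996
shift cm [0.08 0.17 5.52]
turn deg (tool z) 0.1
```

View pics/w4.png

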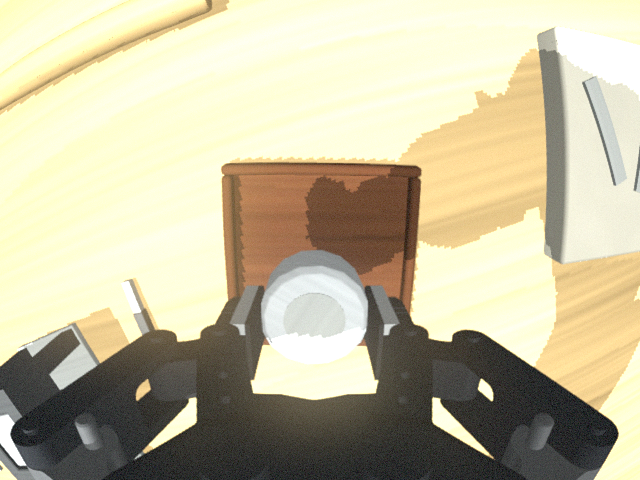

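The tray's far rim corners are at (223,165) and (419,167), square with the tool and with the lid centred across. Check by numbers:

Run:
```python
from h import *
p=np.load("p.npy",allow_pickle=True).item()
a=wz(p,(223,165),16)[:2];b=wz(p,(419,167),16)[:2];d=b-a;L=np.linalg.norm(d);d/=L
n=np.array([d[1],-d[0]]); n=n if n[0]<0 else -n
c=(a+b)/2+55*n;print(a,b,L,"centre",c,"dir",np.degrees(np.arctan2(*d[::-1])))
plan([(604+c[0])/2,(-253.5+c[1])/2,16])
```

```text
[ 670.29275509 -219.81654282] [ 638.65575642 -321.05110516] 106.06288840676606 centre [ 601.97803382 -254.02813343] dir -107.35464231251234
pos [ 605.1 -252.9   73.2] rot [-3.1416e+00 -3.1000e-03 -2.9550e-01] t 9.8333 F [ 0.5 -0.2 -0.8] w 40.958026648555844
shift cm [-0.19  0.15  5.72]
```

```bash
python3 -m inch '[[[-0.1,0.1,1.5,0],[-0.1,0.1,3,0],[-0.1,0.1,4.5,0],[-0.1,0.1,5.2,0],[-0.1,0.1,5.4,0],[-0.1,0.1,5.5,0],[-0.1,0.1,5.5,0],[-0.1,0.1,5.5,0]]]' 3.6; python3 -m inch '[[[0,0,0.1,0],[0,0,0.2,0],[0,0,0.2,0],[0,0,0.2,0]]]' 3.6
```

```text
clock: 10.5
eef_pos: [603.2, -253.9, 17.5]
tool_rot: [3.141, -0.002, -0.296]
force: [0.6, -1.2, -1.1]
width: 41.2
gripper_force: 60.9
clock: 10.83
eef_pos: [602.8, -253.8, 14.9]
tool_rot: [3.141, -0.001, -0.296]
force: [-0.6, 0.2, 2.3]
width: 41.1
gripper_force: 61.3
```

```bash
python3 -m inch '[[[0,0,0.1,0],[0,0,0.2,0],[0,0,0.2,0],[0,0,0.2,0]]]' 3.6
```

```text
clock: 11.17
eef_pos: [602.9, -253.7, 14.8]
tool_rot: [-3.141, -0.001, -0.296]
force: [-3.5, 1.9, 16.9]
width: 41.3
gripper_force: 62.6
```

On the floor. Ease off, open a little (walls), then lift.

```bash
python3 -m inch '[[[0,0,-0.15,0],[0,0,-0.15,0],[0,0,-0.15,0],[0,0,-0.15,0],[0,0,-0.15,0],[0,0,-0.15,0]]]' 5.2; python3 -m inch '[[[0,0,-0.5,0],[0,0,-1.5,0],[0,0,-3,0],[0,0,-5,0],[0,0,-8,0],[0,0,-11,0],[0,0,-13,0],[0,0,-13,0]]]' 5.2;  python3 - <<'E'
from h import *
plan([604,-253,130])
w=get_image("wrist");s=get_image("side")
a=cv2.resize(w[100:400,160:480],(480,450));b=cv2.resize(s[140:240,290:361],(320,450),interpolation=3)
cv2.imwrite("pics/end.png",cv2.convertScaleAbs(np.hstack([a,b]),alpha=1.5))
E
```

```text
clock: 11.67
eef_pos: [602.1, -253.5, 13.4]
tool_rot: [-3.142, 0.001, -0.296]
force: [0.0, -0.4, 0.1]
width: 52.1
gripper_force: 0.0
clock: 12.33
eef_pos: [605.6, -255.1, 150.1]
tool_rot: [3.141, -0.01, -0.296]
force: [0.6, -0.7, 0.5]
width: 51.9
gripper_force: 0.0
pos [ 605.6 -255.1  150.1] rot [ 3.1407 -0.0102 -0.2962] t 12.3333 F [ 0.6 -0.7  0.5] w 51.86933373647553
shift cm [-0.23 -0.16  2.01]
```

View pics/end.png

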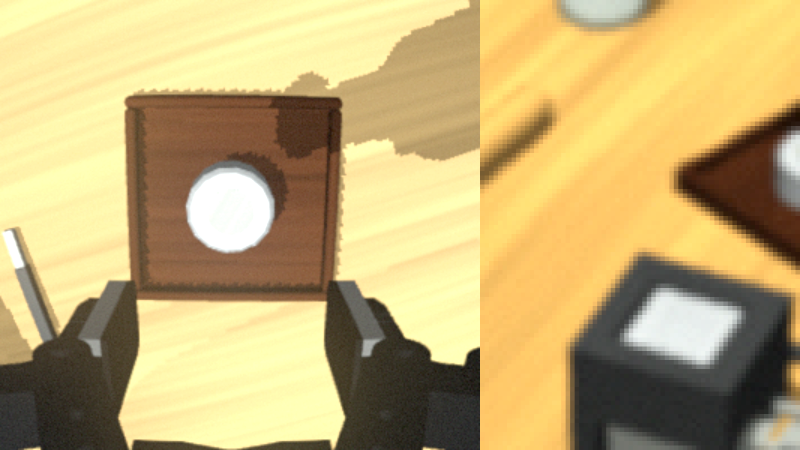

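The lid lies flat near the middle of the tray (crop pixel (230,208)), and the gripper is clear.

```bash
python3 -c "
from cell import order
print(order.finish_job())"
```

```text
the job is handed in; nothing more can be done
None
```

The job is handed in: I pressed the round die's lever down to its hard stop, picked up the raised silver lid and set it flat in the wooden tray, at about 12 s of the 48 s allowed. The highest force I read was 43 N, at the fingertips against the lever's stop.

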